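Stow the vial case: retainer flap down, cover shut

TASK

Put the vial case away without gripping anything: with the fingertips, first push the upright metal retainer flap down until it lies flat over the vials, and only then swing the hinged cover over it and press it fully shut. Push gently, do not slam the cover, and leave the amber bottle, the jar and the beaker standing where they are.

Things in the scene. Friction and masses are not known exactly. Their poses are not given: they have to be found in the camera images.
- case: Grey plastic vial case fixed to the bench, 250 mm long (its x) by 190 mm wide (its y) by 75 mm high, open on top, filled with rows of small capped vials that end 18 mm below the rim. Origin at the centre of its underside; z up. The flap is hinged inside its -y long side, the cover on its +y long side.
- flap (a joint): Angle of the bare metal retainer flap (plate 215 mm along case x, 140 mm from hinge to free edge, 5 mm thick) in rad: 0 = lying flat over the vials, inside the case, 1.57 = upright, up to 1.9 = leaning outward over the -y side. It folds down towards case +y. Stiff hinge: it stays where it is left; about 1 N at the free edge moves it.
- flap_hinge (a point): Middle of the flap's hinge axis, which is parallel to case x; 66 mm above the bench, at case y = -85 mm. The flap's mid-plane passes through it.
- flap_edge (a point): Middle of the flap's free edge (mid-thickness), 140 mm from the hinge.
- cover (a joint): Angle of the white plastic cover (250 mm along case x, 194 mm from hinge to free edge, a shallow tray shape 20 mm thick) in rad: 0 = fully shut, 1.57 = upright, up to 2.0 = leaning back outward over the +y side. It closes towards case -y. Stiff hinge: it stays where it is left and does not fall; 2 to 3 N at the free edge moves it, and it must be pushed all the way.
- cover_hinge (a point): Middle of the cover's hinge axis, which is parallel to case x; 77 mm above the bench, at case y = +97 mm. With the cover shut the axis is level with its underside; its outer face is 20 mm from the axis (so 97 mm above the bench when shut).
- cover_edge (a point): Middle of the cover's free edge, on its outer face: 194 mm from the hinge along the cover, 20 mm out.
- bottle_mid (a point): Amber glass bottle with a white cap standing loose near the case, 64 mm diameter, 130 mm high; point half-way up its axis. To be left alone.
- jar_mid (a point): White jar with a black cap standing loose near the case, 64 mm diameter, 90 mm high; point half-way up its axis. To be left alone.
- beaker_mid (a point): Clear glass beaker standing loose near the case, 64 mm diameter at the rim, 85 mm high; point half-way up its axis. To be left alone.
Mind the look-alikes: they are no part of the job. Of the things that look like the part that bears jar_mid, the middle-sized one is meant.

How it is judged:
On the way, in this order (a step that is already met when the one before it is completed fails the run):
1. the flap is folded flat while the cover is still open (value of joint flap below 0.07 rad and value of joint cover above 1 rad), for 0.2 s.
2. the cover is shut over the flap (value of joint cover below 0.05 rad and value of joint flap below 0.07 rad), for 0.2 s.
At the end, for the whole second after the job is handed in: The flap lies flat (within 0.07 rad) under the cover, the cover is shut (within 0.05 rad, about 10 mm at its free edge) and at rest, and bottle, jar and beaker stand upright within 20 mm of where they were (all of step 2 and velocity of joint cover between -0.05 and 0.05 rad/s and distance of each of bottle_mid, jar_mid, beaker_mid from where it was at the start of the episode below 0.02 m and angle between each of bottle_mid, jar_mid, beaker_mid's own z axis and vertical below 0.15 rad); the robot touches nothing.
It fails at once if the cover is swung down (below 1.0 rad) before the flap lies flat (value of joint flap above 0.15 rad and value of joint cover below 1 rad).
It fails at once if the cover is slammed (faster than 4 rad/s) (velocity of joint cover below -4 rad/s).
It fails at once if flap, cover or case is pushed or gripped with more than 40 N (contact force between the fingers and case above 40 N).
It fails at once if the bottle, jar or beaker is lifted, shifted by more than 20 mm or tipped (distance of any of bottle_mid, jar_mid, beaker_mid from where it was at the start of the episode above 0.02 m or angle between any of bottle_mid, jar_mid, beaker_mid's own z axis and vertical above 0.3 rad).
It also fails if it takes over 61 s, if anything falls off the work surface, if the arm or the gripper's body presses on something with over 40 N, if the wrist force passes 120 N, or if a joint passes its speed limit or range.

ROBOT

A 6-joint arm with a two-finger parallel gripper is mounted at the origin on the work surface. World frame = base frame: x ahead of the robot, y to its left, z up, the work surface at z = 0. Lengths are in m, angles in rad, forces in N, time in s.
With the tool pointing down it reaches from about 0.35 to 0.775 m from the base axis. Payload 7.3 kg.
Tool frame: the origin (TCP) lies midway between the tips of the shut fingers; the grasp point (between the pads) lies 19 mm behind it; z points along the fingers, y is the line along which they close (so a half turn about z gives the same grasp; the last joint's range is limited). The gripper opens to 92 mm and grips with 3 to 60 N. Pads are 19 mm wide; open, the fingers measure 130 mm over their backs; the gripper's body (75 mm by 190 mm) begins 47 mm behind the grasp point.
Start: joints at [-1.449, 0.342, 1.524, -0, 1.275, -0.146], TCP at [0.139, -0.506, 0.205] pointing down, gripper open.
Joint ranges: [-2.53, 2.53], [-0.77, 2.02], [0.04, 2.7], [-1, 4.14], [0.28, 2.66], [-3.11, 3.11]. Speed limits (rad/s): [2.57, 2.57, 3.14, 3.14, 3.14, 3.14].

INTERFACE

Orientations are given as a unit quaternion [x, y, z, w].
In Python, from station import read_state, capture, sign_off gives the robot as it stands.
- The arm moves only by the shell command python3 -m inch 'ROWS'. ROWS is JSON, one flat list of numbers, 7 for each row, row after row: the shift along the tool's x, y, z in m, then the turn, a rotation vector about the tool's x, y, z in rad, then the finger opening in m, from 0 to 0.0918. A call has 1 to 20 rows; each row is the pose to reach, as a shift and turn from the pose commanded when the call began, along the tool's axes at that moment; what a row does not reach only later rows make up. A row lasts 1/8 s, in which the tool goes at most 62.5 mm and 10.7 degrees, less where a joint would pass 70% of its speed; a pose out of reach is approached as far as the arm can. A call with a gripper value outside its range is refused whole. The fingers move at their own pace and stop on an object; the grip force is fixed at half the most. Time passes only in rows, so rows that repeat a pose let the fingers close. It gives the time, the measured TCP pose, the force, the opening and the grip force at its end, in the units of the state.
- read_state(): the state, without advancing time (a new reading comes with each control period).
- capture(name): name is "side" or "top"; returns a dict with "pixels" (400x640x3 uint8, red, green, blue), "fx", "fy", "cx", "cy" (pixels), "R" (3x3) and "t" (3): a world point X has camera coordinates R X + t. Camera axes: x right, y down, z forward; pixel columns grow to the right and rows downward; lengths in m; the calibration is good to about 2 mm. A picture is of the moment at which its call begins. There is no depth.
- sign_off(): hands the job in; it is judged then, once.
The state is a dict: "time_s": time; "joints": joint angles; "qd": joint speeds; "tau": joint torques, N m; "ee_pos": TCP position; "orientation": TCP orientation; "force": force on the tool from outside, world axes, zero at the start; "ft_torque": the same for the moment, N m; "opening": opening from 0.0 (shut) to 1.0 (fully open); "finger_force": force on a finger pad.
Only numpy, scipy, OpenCV 4.12 (cv2) and the standard library are available. Lean on these libraries where they do the work, as an engineer would, in place of code of your own. Each camera call takes 0.05 s, during which the arm holds its last target. There are 200 camera calls.

## Working session

There is one attempt and no reset: what is moved stays moved. The work goes in short steps, Python scripts to look and compute and a shell command to move; the robot and the scene stay as the last step left them, time stands still between calls to the robot, and variables do not carry over. Pictures are saved under pics/ and viewed, at most 13 in all, crops included, and the job is handed in when it is done.

```bash
mkdir -p pics
cat > h.py <<'E'
import numpy as np,cv2,json
from station import read_state,capture,sign_off
def snap(n,f):
    c=capture(n); cv2.imwrite(f'pics/{f}.png',c['pixels'][:,:,::-1]); 
    np.savez(f'cal_{n}.npz',**{k:np.array(c[k]) for k in ('fx','fy','cx','cy','R','t')}); return c
def cal(n): return np.load(f'cal_{n}.npz')
def ray(n,u,v):
    c=cal(n); d=c['R'].T@np.array([(u-c['cx'])/c['fx'],(v-c['cy'])/c['fy'],1]); return -c['R'].T@c['t'],d
def atz(n,u,v,z):
    o,d=ray(n,u,v); return o+d*(z-o[2])/d[2]
def proj(n,X):
    c=cal(n); p=c['R']@np.array(X)+c['t']; return np.array([c['fx']*p[0]/p[2]+c['cx'],c['fy']*p[1]/p[2]+c['cy']])
E
python3 -c "
from h import *
for n in('side','top'):
    snap(n,n+'0'); print(n,-cal(n)['R'].T@cal(n)['t'],cal(n)['R'].round(2).tolist(),cal(n)['fx'])
print(read_state())"
```

```text
side [ 0.38116901 -0.50230827  0.44372125] [[0.87, -0.5, -0.01], [-0.28, -0.48, -0.83], [0.41, 0.72, -0.56]] 375.28909260325327
top [ 0.58969086 -0.03106069  0.96022356] [[-0.02, -1.0, 0.01], [-1.0, 0.02, -0.09], [0.09, -0.02, -1.0]] 381.1700955393944
{'time_s': 0.1, 'joints': array([-1.44899165e+00,  3.42624629e-01,  1.52491536e+00, -3.58195961e-05,
        1.27542855e+00, -1.46057574e-01]), 'qd': array([ 0.00023191, -0.00235491, -0.00335908,  0.00017182, -0.00024705,
        0.001095  ]), 'tau': array([ 3.22597538e-03, -4.32004023e+01, -2.44695157e+01,  7.19255162e-02,
        5.24943159e-02, -4.91762910e-05]), 'ee_pos': array([ 0.1388837 , -0.50588054,  0.20413139]), 'orientation': array([ 9.91043693e-01,  1.33536232e-01, -8.78726489e-06, -6.88100272e-04]), 'force': array([ 0.6569475 , -0.14481084,  0.34135743]), 'ft_torque': array([ 0.01428979, -0.02461675, -0.00134733]), 'finger_force': 0.0, 'opening': 1.0020434076456133}
```

View pics/side0.png

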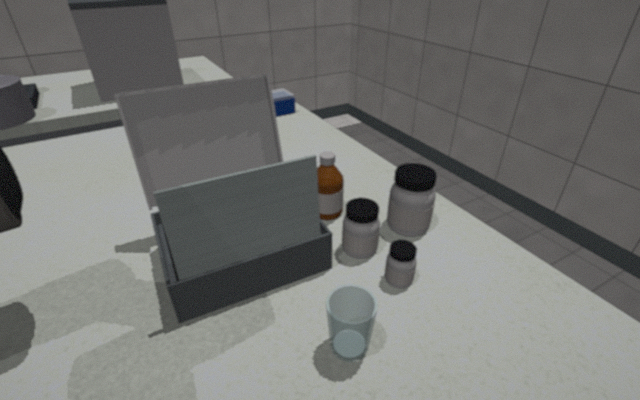

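View pics/top0.png

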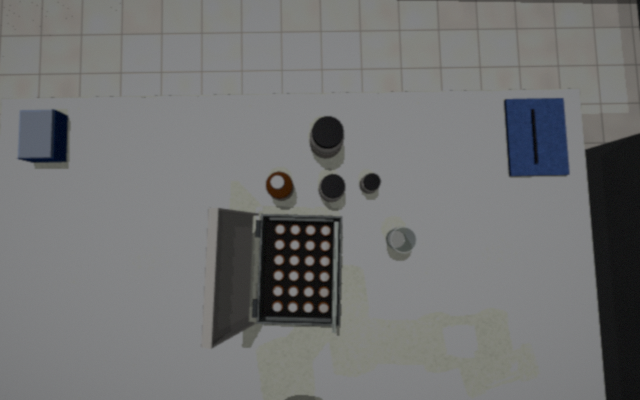

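The side view shows the case with its upright flap at (240,210) and the open cover at (205,140). In the top view the case spans about (258-342, 215-327), with the flap on the right (-y) and the cover leaning out to the left (+y). The beaker is at (400,240), the middle jar at (332,187) and the bottle at (280,185). I'll enlarge the case area in both views.

```bash
python3 -c "
from h import *
a=cv2.imread('pics/top0.png')[170:370,190:430];cv2.imwrite('pics/c1.png',cv2.resize(cv2.convertScaleAbs(a,alpha=1.5),None,fx=3,fy=3,interpolation=2)[:600])
a=cv2.imread('pics/side0.png')[60:330,100:420];cv2.imwrite('pics/c2.png',cv2.resize(cv2.convertScaleAbs(a,alpha=1.5),None,fx=2.2,fy=2.2,interpolation=2))
"
```

```text
(no output)
```

View pics/c1.png

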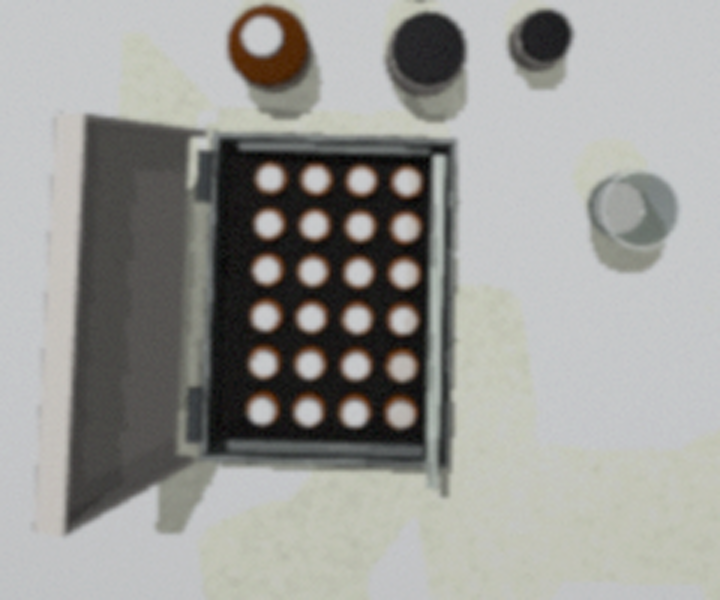

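View pics/c2.png

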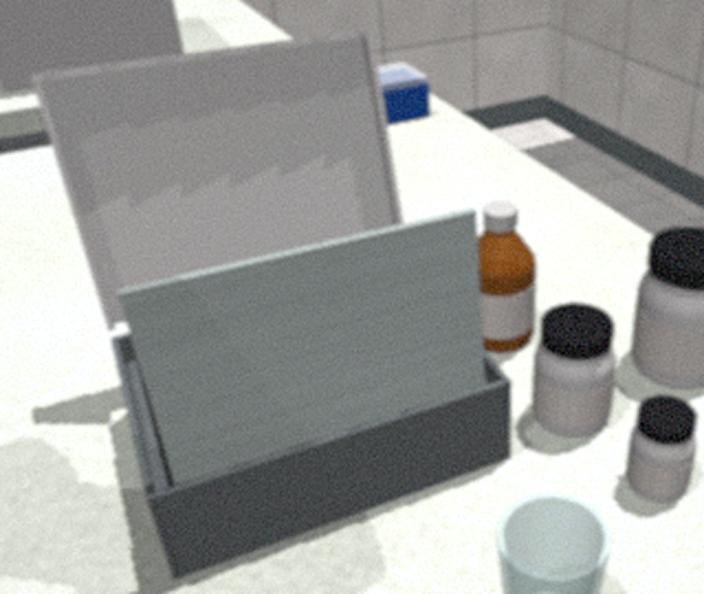

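```bash
cat > fit.py <<'E'
from h import *
from scipy.optimize import least_squares
T=lambda u,v:(u/3+190,v/3+170)
S=lambda u,v:(u/2.2+100,v/2.2+60)
obs=[('top',T(456,140),'r',(.125,-.095,.075)),('top',T(448,464),'r',(-.125,-.095,.075)),('top',T(208,462),'r',(-.125,.095,.075)),
('side',S(150,495),'r',(-.125,-.095,.075)),('side',S(510,383),'r',(.125,-.095,.075)),('side',S(178,575),'r',(-.125,-.095,0)),('side',S(507,455),'r',(.125,-.095,0)),
('side',S(122,290),'f',(-.1075,.140,0.0)),('side',S(474,213),'f',(.1075,.14,0.0)),('top',T(437,492),'f',(-.1075,.14,0)),
('side',S(38,75),'c',(-.125,.194,0.0)),('side',S(367,35),'c',(.125,.194,0)),('top',T(82,115),'c',(.125,.194,0)),('top',T(66,533),'c',(-.125,.194,0))]
def pt(p,k,l):
    x,y,a,f,c=p
    if k=='r': q=np.array(l)
    elif k=='f': q=np.array([l[0],-.085+l[1]*np.cos(f),.066+l[1]*np.sin(f)])
    else: q=np.array([l[0],.097-l[1]*np.cos(c),.077+l[1]*np.sin(c)])
    R=np.array([[np.cos(a),-np.sin(a),0],[np.sin(a),np.cos(a),0],[0,0,1]])
    return R@q+[x,y,0]
res=lambda p:np.concatenate([proj(n,pt(p,k,l))-uv for n,uv,k,l in obs])
if __name__=='__main__':
    s=least_squares(res,[.55,0,0,1.5,1.8],loss='soft_l1'); print(s.x.round(4)); print(res(s.x).reshape(-1,2).round(1).tolist())
    for k,l in(('f',(0,.14)),('f',(-.1075,.14)),('c',(0,.194)),('c',(-.125,.194)),('r',(0,0,0))):print(k,l,pt(s.x,k,l).round(3))
    for n,t,z in(('bottle',T(262,35),.13),('jar',T(430,48),.09),('beaker',T(634,208),.085)):print(n,atz('top',*t,z).round(3))
E
python3 fit.py
```

```text
[ 0.5069 -0.006  -0.0441  1.5103  1.8238]
[[-1.4, -1.7], [-0.4, 0.5], [-4.3, -0.4], [-0.5, 1.9], [0.9, -1.5], [-1.1, 2.3], [1.7, 0.7], [-0.5, 2.0], [1.2, -1.2], [-0.8, -1.9], [-3.5, 0.4], [1.8, -2.6], [0.1, -0.9], [-0.7, 1.1]]
f (0, 0.14) [ 0.504 -0.082  0.206]
f (-0.1075, 0.14) [ 0.396 -0.078  0.206]
c (0, 0.194) [0.513 0.139 0.265]
c (-0.125, 0.194) [0.388 0.145 0.265]
r (0, 0, 0) [ 0.507 -0.006  0.   ]
bottle [0.701 0.035 0.13 ]
jar [ 0.694 -0.09   0.09 ]
beaker [ 0.568 -0.243  0.085]
```

```bash
python3 -m inch '[0.108,-0.069,0,0,0,-0.315,0, 0.108,-0.069,0,0,0,-0.315,0, 0.216,-0.138,0.004,0,0,-0.63,0, 0.216,-0.138,0.004,0,0,-0.63,0, 0.216,-0.138,0.004,0,0,-0.63,0, 0.324,-0.208,0.008,0,0,-0.945,0, 0.324,-0.208,0.008,0,0,-0.945,0, 0.324,-0.208,0.008,0,0,-0.945,0, 0.38,-0.244,0.012,0,0,-1.1,0, 0.432,-0.277,0.015,0,0,-1.26,0, 0.432,-0.277,0.015,0,0,-1.26,0, 0.432,-0.277,0.015,0,0,-1.26,0, 0.432,-0.277,0.015,0,0,-1.26,0]'; python3 -c "
from h import *
snap('side','side1');s=read_state();print(s['time_s'],s['ee_pos'],s['orientation'],s['force'])"
```

```text
time_s: 1.72
ee_pos: [0.4814, -0.1266, 0.1897]
orientation: [0.723, 0.69, -0.0, 0.0]
force: [-0.8, 1.2, -0.3]
opening: 0.003
finger_force: 0.0
1.775 [ 0.48145973 -0.12647061  0.18981076] [ 7.23295144e-01  6.90538984e-01 -1.97973494e-04  8.27656464e-05] [-0.37881994  0.60012057  0.31655693]
```

View pics/side1.png

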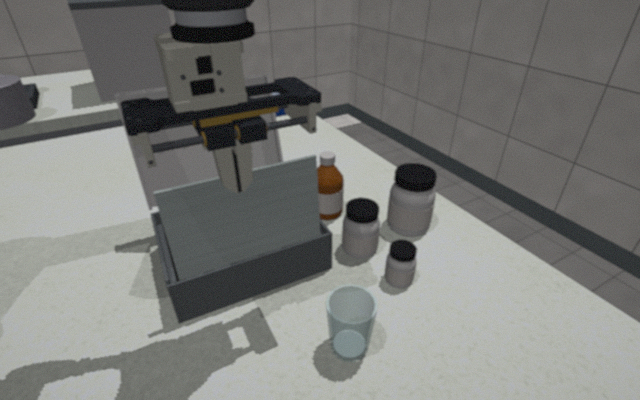

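The shut fingertips are in front of the flap's outer face near (240,190), just below its top edge. Next I'll push it along its arc.

```bash
python3 -m inch '[0.015,0,0.002,0,0,0,0, 0.025,0,0.003,0,0,0,0, 0.032,0,0.004,0,0,0,0, 0.044,0,0.006,0,0,0,0, 0.056,0,0.008,0,0,0,0, 0.067,0,0.012,0,0,0,0, 0.078,0,0.016,0,0,0,0, 0.089,0,0.022,0,0,0,0, 0.099,0,0.028,0,0,0,0, 0.108,0,0.036,0,0,0,0, 0.116,0,0.045,0,0,0,0, 0.123,0,0.055,0,0,0,0, 0.13,0,0.064,0,0,0,0, 0.135,0,0.075,0,0,0,0, 0.14,0,0.086,0,0,0,0, 0.142,0,0.095,0,0,0,0, 0.144,0,0.104,0,0,0,0]'
```

```text
time_s: 3.9
ee_pos: [0.4884, 0.019, 0.085]
orientation: [0.722, 0.692, -0.0, -0.0]
force: [-0.8, 0.3, 0.1]
opening: 0.003
finger_force: 0.4
```

```bash
python3 -m inch '[0.001,0,0.006,0,0,0,0, 0.001,0,0.012,0,0,0,0, 0.002,0,0.016,0,0,0,0, 0.002,0,0.019,0,0,0,0, 0.002,0,0.019,0,0,0,0]';python3 -c "
from h import *
snap('side','side2')"
```

```text
time_s: 4.53
ee_pos: [0.4884, 0.0209, 0.0666]
orientation: [0.722, 0.692, -0.0, -0.0]
force: [-0.4, -0.1, -0.2]
opening: 0.006
finger_force: 0.0
```

View pics/side2.png

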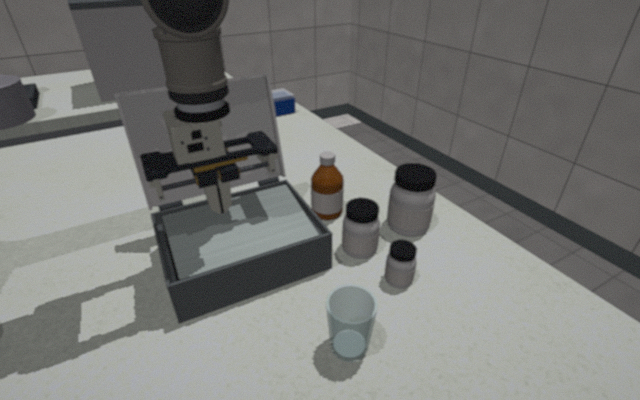

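The flap lies inside the case, close to flat. I'll press on until I feel the stop.

```bash
python3 -m inch '[0,0,0.001,0,0,0,0, 0,0,0.002,0,0,0,0, 0,0,0.003,0,0,0,0]'; python3 -m inch '[0,0,0.001,0,0,0,0, 0,0,0.002,0,0,0,0]'
```

```text
time_s: 4.95
ee_pos: [0.4886, 0.021, 0.0637]
orientation: [0.722, 0.692, 0.0, 0.0]
force: [0.7, -0.2, 1.1]
opening: 0.006
finger_force: 0.3
time_s: 5.2
ee_pos: [0.4885, 0.021, 0.0617]
orientation: [0.722, 0.692, -0.0, 0.0]
force: [-0.6, 0.6, 1.0]
opening: 0.002
finger_force: 0.3
```

```bash
python3 -m inch '[0,0,0.001,0,0,0,0, 0,0,0.002,0,0,0,0]'; python3 -c "
from h import *
c=snap('side','side3');a=c['pixels'][150:330,130:350,::-1]
cv2.imwrite('pics/c3.png',cv2.resize(cv2.convertScaleAbs(a,alpha=1.4),None,fx=3.3,fy=3.3,interpolation=2))"
```

```text
time_s: 5.45
ee_pos: [0.4885, 0.021, 0.0596]
orientation: [0.722, 0.692, -0.0, 0.0]
force: [0.5, 1.2, 0.2]
opening: 0.004
finger_force: 0.3
```

View pics/c3.png

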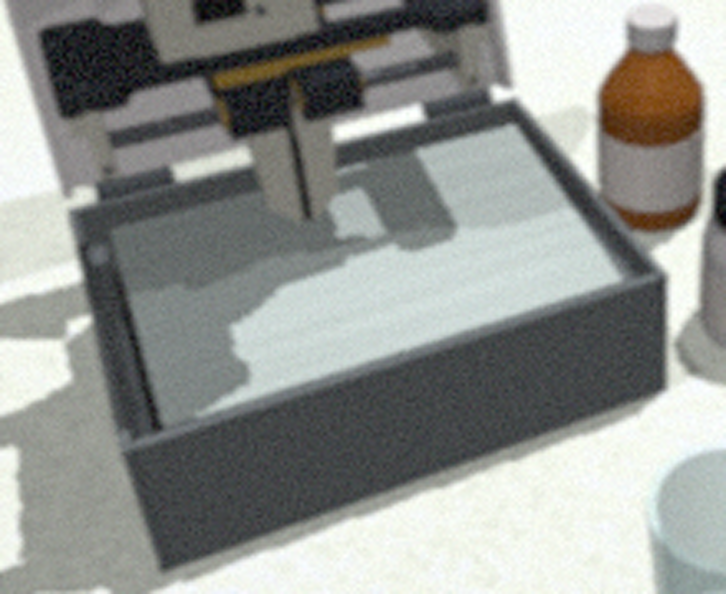

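The fingertip is at (305,215) on the flap plate, whose far corners are at about (518,125) and (112,228) in the crop. I'll check the flap angle from those.

```bash
python3 -c "
from fit import *
p=[.5069,-.006,-.0441,0,0]
for th in(.2,.1,0,-.05):
    p[3]=th
    print(th,[((proj('side',pt(p,'f',(x,.14)))-[130,150])*3.3).round(0).tolist() for x in(-.1075,.1075)])
print(((proj('side',read_state()['ee_pos'])-[130,150])*3.3).round())
print([((proj('side',pt(p,'r',(x,y,.075)))-[130,150])*3.3).round().tolist() for x in(-.125,.125) for y in(-.095,.095)])
"
```

```text
0.2 [[105.0, 213.0], [513.0, 108.0]]
0.1 [[111.0, 234.0], [513.0, 127.0]]
0 [[118.0, 255.0], [514.0, 148.0]]
-0.05 [[121.0, 267.0], [515.0, 158.0]]
[308. 247.]
[[124.0, 452.0], [66.0, 209.0], [669.0, 272.0], [514.0, 95.0]]
```

```bash
python3 -c "
from h import *
P=proj('side',[.4814,-.1265,.1898]);Q=proj('side',[.4814,-.1265,.2088]);print(P,Q)
a=cv2.imread('pics/side1.png')[130:230,180:310];b=cv2.imread('pics/side3.png')[170:250,150:280] 
def big(a):return cv2.resize(cv2.convertScaleAbs(a,alpha=1.4),None,fx=4,fy=4,interpolation=2)[:290]
A=cv2.imread('pics/side1.png');cv2.circle(A,tuple(int(round(v)) for v in P),1,(0,0,255),-1)
B=cv2.imread('pics/side3.png');R=proj('side',read_state()['ee_pos']);print(R);cv2.circle(B,tuple(int(round(v)) for v in R),1,(0,0,255),-1)
cv2.imwrite('pics/c4.png',np.vstack([big(A[130:202,180:310]),big(B[180:252,150:280])]))"
```

```text
[239.27438641 204.6196512 ] [237.24764797 191.30447838]
[223.34270672 224.94839556]
```

View pics/c4.png

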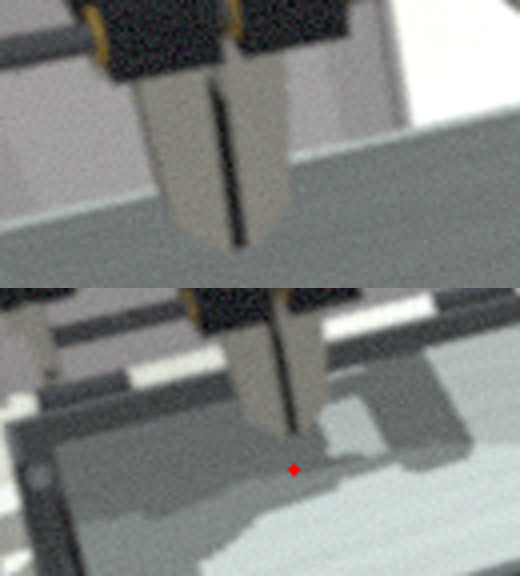

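Both crops show the real fingertips about 19 mm above the reported TCP. The flap is therefore still at about 0.09 rad, and I have about 10 mm further to go.

```bash
python3 -m inch '[0,0,0.002,0,0,0,0, 0,0,0.004,0,0,0,0, 0,0,0.006,0,0,0,0, 0,0,0.008,0,0,0,0]'; python3 -m inch '[0,0,0.001,0,0,0,0, 0,0,0.002,0,0,0,0]';python3 -m inch '[0,0,0.001,0,0,0,0, 0,0,0.001,0,0,0,0]'
```

```text
time_s: 6.0
ee_pos: [0.4885, 0.021, 0.0515]
orientation: [0.722, 0.692, -0.0, -0.0]
force: [0.1, 0.4, 1.0]
opening: 0.008
finger_force: 0.3
time_s: 6.25
ee_pos: [0.4885, 0.021, 0.0496]
orientation: [0.722, 0.692, -0.0, -0.0]
force: [0.1, 0.0, 1.1]
opening: 0.002
finger_force: 0.3
time_s: 6.5
ee_pos: [0.4885, 0.021, 0.0486]
orientation: [0.722, 0.692, -0.0, -0.0]
force: [-1.1, 0.4, 0.5]
opening: 0.005
finger_force: 0.0
```

```bash
python3 -m inch '[0,0,0.001,0,0,0,0, 0,0,0.002,0,0,0,0]'; python3 -m inch '[0,0,0.001,0,0,0,0, 0,0,0.002,0,0,0,0]';python3 -c "
from h import *
c=snap('side','side4');a=c['pixels'][150:330,130:350,::-1]
cv2.imwrite('pics/c5.png',cv2.resize(cv2.convertScaleAbs(a,alpha=1.4),None,fx=3.3,fy=3.3,interpolation=2))"
```

```text
time_s: 6.75
ee_pos: [0.4885, 0.021, 0.0467]
orientation: [0.722, 0.692, -0.0, 0.0]
force: [0.1, 0.1, 5.3]
opening: 0.003
finger_force: 2.9
time_s: 7.0
ee_pos: [0.4887, 0.021, 0.0463]
orientation: [0.722, 0.692, 0.0, 0.0]
force: [-7.1, 0.4, 24.2]
opening: 0.005
finger_force: 12.2
```

View pics/c5.png

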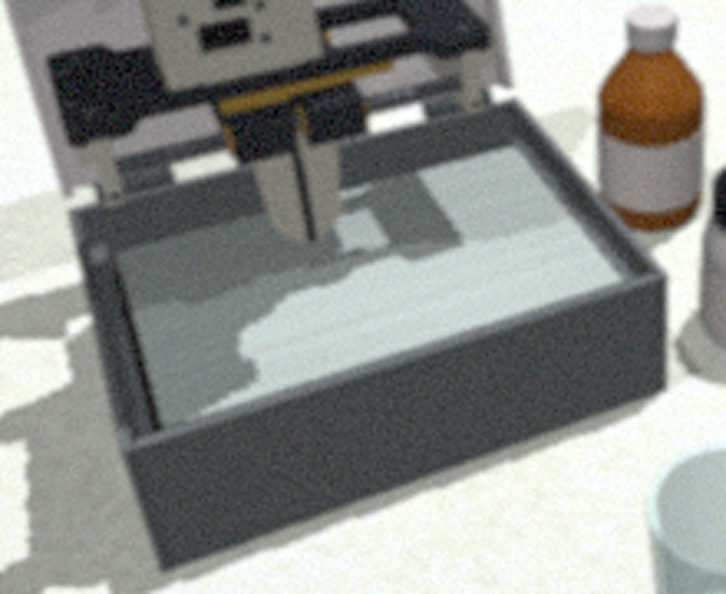

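The press met a firm stop, and the flap corners at (518,148) and (118,255) match 0 rad exactly. The flap is flat. I'll lift off, cross over the cover and come down on its outer side.

```bash
python3 -m inch '[0,0,-0.04,0,0,0,0, 0,0,-0.09,0,0,0,0, 0,0,-0.14,0,0,0,0, 0,0,-0.19,0,0,0,0, 0,0,-0.245,0,0,0,0, 0,0,-0.245,0,0,0,0, 0,0,-0.245,0,0,0,0, 0.05,0,-0.245,0,0,0,0, 0.1,0,-0.245,0,0,0,0, 0.15,0,-0.245,0,0,0,0, 0.182,0,-0.245,0,0,0,0, 0.182,0,-0.245,0,0,0,0, 0.182,0,-0.245,0,0,0,0]'
```

```text
time_s: 8.68
ee_pos: [0.4959, 0.2022, 0.2883]
orientation: [0.722, 0.692, -0.001, -0.0]
force: [0.8, -0.3, -0.6]
opening: 0.002
finger_force: 0.0
```

```bash
python3 -m inch '[0,0,0.03,0,0,0,0, 0,0,0.06,0,0,0,0, 0,0,0.07,0,0,0,0, 0,0,0.07,0,0,0,0]'; python3 -c "
from h import *
a=snap('side','side5')['pixels'];b=snap('top','top5')['pixels']
o=np.vstack([cv2.resize(a[0:220,60:380],None,fx=1.5,fy=1.5)[:300],cv2.resize(b[170:370,130:450],None,fx=1.5,fy=1.5)])
cv2.imwrite('pics/c6.png',o[:,:,::-1])"
```

```text
time_s: 9.18
ee_pos: [0.4964, 0.202, 0.2196]
orientation: [0.723, 0.691, -0.0, -0.0]
force: [-1.0, -0.2, -0.7]
opening: 0.004
finger_force: 0.0
```

View pics/c6.png

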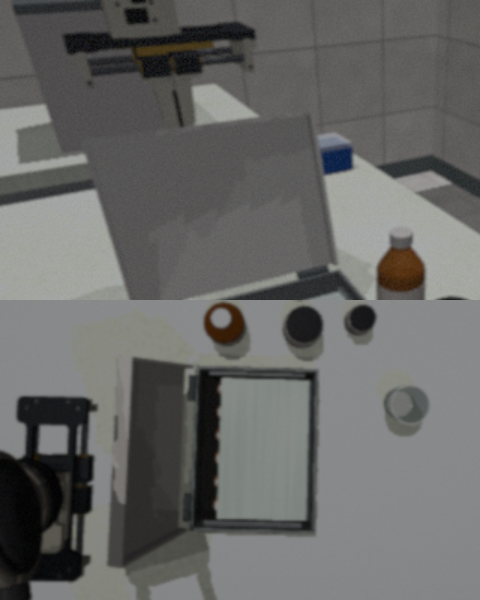

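The top view shows the flap flat in the case, and the fingers are outside the cover just below its edge. Now I'll swing the cover.

```bash
python3 -m inch '[-0.02,0,0,0,0,0,0, -0.035,0,0,0,0,0,0, -0.05,0,0,0,0,0,0, -0.065,0,0,0,0,0,0, -0.081,0,0,0,0,0,0, -0.095,0,0,0,0,0,0, -0.109,0,0,0,0,0,0, -0.126,0,0.002,0,0,0,0, -0.142,0,0.004,0,0,0,0]'; python3 -c "
from h import *
s=read_state();print(s['force'],s['finger_force'])"
```

```text
time_s: 10.4
ee_pos: [0.4899, 0.0598, 0.2152]
orientation: [0.722, 0.692, -0.0, -0.0]
force: [0.4, 2.7, -0.7]
opening: 0.007
finger_force: 1.2
[ 0.39366576  2.70923719 -0.72308245] 1.2016072764527053
```

```bash
python3 -m inch '[-0.016,0,0.005,0,0,0,0, -0.031,0,0.011,0,0,0,0, -0.046,0,0.019,0,0,0,0, -0.06,0,0.028,0,0,0,0, -0.072,0,0.039,0,0,0,0, -0.084,0,0.051,0,0,0,0, -0.094,0,0.064,0,0,0,0, -0.103,0,0.078,0,0,0,0, -0.11,0,0.093,0,0,0,0, -0.117,0,0.108,0,0,0,0]'
```

```text
time_s: 11.65
ee_pos: [0.4853, -0.0564, 0.1067]
orientation: [0.722, 0.692, 0.0, 0.0]
force: [-0.0, 1.2, 2.0]
opening: 0.007
finger_force: 0.7
```

Next is down to near the stop, where the reported z should be about 0.075.

```bash
python3 -m inch '[-0.002,0,0.008,0,0,0,0, -0.004,0,0.016,0,0,0,0, -0.006,0,0.022,0,0,0,0, -0.006,0,0.028,0,0,0,0]'; python3 -m inch '[0,0,0.001,0,0,0,0, 0,0,0.003,0,0,0,0]'; python3 -m inch '[0,0,0.001,0,0,0,0, 0,0,0.0015,0,0,0,0]'
```

```text
time_s: 12.15
ee_pos: [0.4852, -0.0621, 0.0795]
orientation: [0.722, 0.692, 0.0, 0.0]
force: [0.4, -0.9, 1.7]
opening: 0.005
finger_force: 0.7
time_s: 12.4
ee_pos: [0.4851, -0.0619, 0.0768]
orientation: [0.722, 0.692, 0.0, 0.0]
force: [-0.6, -0.8, 0.5]
opening: 0.004
finger_force: 0.6
time_s: 12.65
ee_pos: [0.4851, -0.062, 0.0753]
orientation: [0.722, 0.692, 0.0, 0.0]
force: [0.9, -2.3, 0.9]
opening: 0.008
finger_force: 0.6
```

```bash
python3 -m inch '[0,0,0.001,0,0,0,0, 0,0,0.001,0,0,0,0]';python3 -m inch '[0,0,0.001,0,0,0,0, 0,0,0.001,0,0,0,0]'
```

```text
time_s: 12.9
ee_pos: [0.4852, -0.062, 0.0752]
orientation: [0.722, 0.692, 0.0, 0.0]
force: [-2.9, 0.2, 9.6]
opening: 0.008
finger_force: 4.8
time_s: 13.15
ee_pos: [0.4852, -0.062, 0.075]
orientation: [0.722, 0.692, 0.0, 0.001]
force: [-5.4, 0.1, 18.2]
opening: 0.007
finger_force: 9.1
```

The press met a firm stop at the expected height. I'll lift clear and check.

```bash
python3 -m inch '[0,0,-0.01,0,0,0,0, 0,0,-0.03,0,0,0,0, 0,0,-0.07,0,0,0,0, 0,0,-0.12,0,0,0,0, 0,0,-0.12,0,0,0,0, 0,0,-0.12,0,0,0,0]'; python3 -c "
from h import *
c=snap('side','side6')"
```

```text
time_s: 13.9
ee_pos: [0.4845, -0.0617, 0.1926]
orientation: [0.722, 0.692, -0.0, -0.0]
force: [-0.0, 0.6, -0.4]
opening: 0.005
finger_force: 0.0
```

View pics/side6.png

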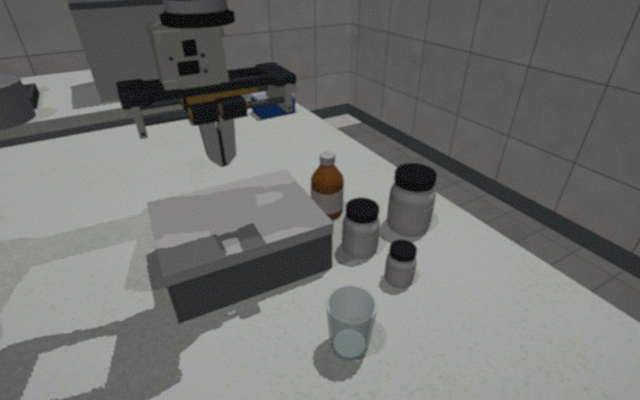

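The cover is flat and shut on the case around (240,225). The bottle (327,190), jar (362,230) and beaker (350,320) have not moved, and the gripper is clear.

```bash
python3 -c "
from h import *
print(sign_off())"
```

```text
the job is handed in; nothing more can be done
None
```

I folded the flap flat, then swung the cover over it and pressed it shut; the bottle, jar and beaker look unmoved in the last picture. The job is handed in, but no verdict was returned.

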